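Gently scrub the bottom of a thin glass jar

ROBOT

A 6-joint arm with a two-finger parallel gripper is mounted at the origin on the work surface. World frame = base frame: x ahead of the robot, y to its left, z up, the work surface at z = 0. Lengths are in m, angles in rad, forces in N, time in s.
With the tool pointing down it reaches from about 0.325 to 0.75 m from the base axis. Payload 7.6 kg.
Tool frame: the origin (TCP) lies between the finger pads, 19 mm behind the fingertips; this is the grasp point; z points along the fingers, y is the line along which they close (so a half turn about z gives the same grasp; the last joint's range is limited). The gripper opens to 85 mm and grips with 20 to 120 N. Pads are 22 mm wide; open, the fingers measure 114 mm over their backs; the gripper's body (76 mm by 85 mm) begins 54 mm behind the grasp point. The pads swing forward as they close: fully open they stand 13 mm farther back than shut.
Start: joints at [1.158, 0.052, 1.401, -0, 1.689, -0.07], TCP at [0.176, 0.494, 0.25] pointing down, gripper open.
Joint ranges: [-2.9, 2.9], [-0.91, 2.17], [0.12, 2.37], [-1.06, 4.2], [0.26, 2.73], [-2.93, 2.93]. Speed limits (rad/s): [2.57, 2.57, 3.01, 3.14, 3.14, 3.14].

INTERFACE

Orientations are given as a 3x3 rotation matrix whose columns are the frame's x, y, z axes.
In Python, from station import manip gives the robot as it stands. The module is installed in compiled form; this text tells all that it offers. Calls block until the motion is done:
- manip.reach(position, orientation): joint-space move of the TCP to a pose.
- manip.move_straight(position, rotation=None, velocity=0.15): straight line of the TCP; rotation=None keeps the orientation; velocity is the mean speed in m/s.
- manip.move_j(angles): joint-space move.
- manip.move_gripper(opening, newtons=None): opening from 0.0 (shut) to 1.0 (fully open); newtons is the grip in N (None keeps the last); returns when the fingers have stopped.
- manip.sleep(seconds).
- manip.inverse_kinematics(position, orientation): joint angles nearest the present ones, or None.
- manip.capture(name): name is "side" or "top"; returns the picture (480x640x3 uint8, red, green, blue); there is no depth.
- manip.camera_model(name): a dict with "intrinsics" (3x3 intrinsics, pixels), "view" (4x4, takes a point from world to camera coordinates). Camera axes: x right, y down, z forward; pixel columns grow to the right and rows downward; lengths in m; the calibration is good to about 2 mm. A picture is of the moment at which its call begins. camera_model takes no time and is no camera call.
A pose or a line that the arm cannot do raises manip.MotionError and nothing moves.
- manip.sign_off(): hands the job in; it is judged then, once.
Readings, each from a call of its own:
- manip.get_time_s(): time.
- manip.get_joint_positions(): joint angles.
- manip.get_joint_velocities(): joint speeds.
- manip.get_joint_torque(): joint torques, N m.
- manip.get_tool_pos(): TCP position.
- manip.get_ee_rot(): TCP orientation.
- manip.get_force(): force on the tool from outside, world axes, zero at the start.
- manip.get_torque(): the same for the moment, N m.
- manip.get_width(): opening from 0.0 (shut) to 1.0 (fully open).
- manip.get_gripper_force(): force on a finger pad.
Only numpy, scipy, OpenCV 4.12 (cv2) and the standard library are available. Lean on these libraries where they do the work, as an engineer would, in place of code of your own. Each camera call takes 0.05 s, during which the arm holds its last target. There are 200 camera calls.

TASK

Lift the blue bottle brush out of its white holder and scrub the open glass jar where it stands: at least twice, push the brush down until its yellow sponge tip presses softly on the jar's bottom, drawing it up nearly to the rim after each push. The glass is thin, so the sponge may give but must never be squashed flat or the jar knocked, shifted or tipped (stay under 7 N). Then hang the brush back upright in its holder, lowering it rather than dropping it, and leave the closed jar, the cap and the spatula where they are.

Things in the scene. Friction and masses are not known exactly. Their poses are not given: they have to be found in the camera images.
- brush: bottle brush, hanging upright in the holder by its drip guard. Origin: centre of the underside of the blue drip guard (disc 76 mm across, 5 mm thick); z up along the handle. Above: round blue handle 18 mm across, its top 87 mm above the origin. Below: bristle head 39 mm across down to -95 mm, then the sponge. Whole brush about 0.12 kg
- brush_grip (a point): point on the brush handle's axis, 55 mm above the brush origin: a good height for the TCP when gripping from above
- sponge_tip (a point): centre of the flat end of the yellow sponge tip (32 mm across), 115 mm below the brush origin when not pressed. The sponge springs back into the head by up to 16 mm, resisting with 0.3 N per mm; beyond 16 mm it is squashed flat and hard
- sponge (a joint): how far the sponge tip is pressed in: 0 free, 0.016 m squashed flat
- holder: white plastic brush holder, fixed: upright tube 125 mm high, outer diameter 62 mm, bore 54 mm, on a foot 104 mm across and 6 mm thick. Origin: centre of its underside. The drip guard rests on its rim, so the brush origin then lies 125 mm above the holder's origin
- jar: the open, empty, clear glass jar, loose, standing in the grey tray: outer diameter 78 mm, inner 71 mm, 95 mm high, bottom 5 mm thick. Origin: centre of its underside; z up
- jar_floor (a point): centre of the jar's inner bottom, 5 mm above the jar's origin
- jar_rim (a point): centre of the jar's mouth, 95 mm above the jar's origin
- tray: grey plastic drainer tray, fixed, 280 x 360 mm, rim 16 mm high, floor 4 mm thick. Origin: centre of its underside
- closed_jar: amber glass jar with a red twist cap on, 72 mm across, 105 mm high, standing in the tray; it may have either side of the tray. Leave alone. Origin: centre of its underside
- jar_cap: the open jar's red cap, 76 mm across, 14 mm high, lying in the tray; leave alone. Origin: centre of its underside
- spatula: stainless steel spatula 280 mm long lying on the counter beside the holder; leave alone. Origin: underside, along its length x
Things that resemble listed ones, but are neither listed nor needed, are in the scene too. What is shaped like the holder but turquoise is not meant.

How it is judged:
On the way, in this order (a step that is already met when the one before it is completed fails the run):
1. the sponge tip presses softly on the inner bottom of the open jar (horizontal distance between sponge_tip and jar below 0.025 m and z of sponge_tip in the frame of jar below 0.022 m and contact force between brush and jar above 0.5 N), for 0.1 s.
2. the brush is drawn up nearly to the rim, tip at least 60 mm above the jar's underside (z of sponge_tip in the frame of jar above 0.06 m and horizontal distance between sponge_tip and jar below 0.035 m).
3. the sponge tip presses softly on the bottom a second time (all of step 1), for 0.1 s.
4. the brush is drawn up again (all of step 2).
At the end, for the whole second after the job is handed in: the brush hangs upright (within 6 degrees) and at rest in its holder, drip guard on the rim (brush origin 120 to 130 mm above the holder's underside, within 12 mm of its axis); the open jar stands upright, at rest, within 25 mm of where it was (z of brush in the frame of holder between 0.12 and 0.13 m and horizontal distance between brush and holder below 0.012 m and angle between each of brush, jar's own z axis and vertical below 0.1 rad and linear speed of each of brush, jar below 0.03 m/s and distance of jar from where it was at the start of the episode below 0.025 m); the robot touches nothing.
It fails at once if the brush presses on the open jar with more than 7 N (contact force between brush and jar above 7 N).
It fails at once if the robot presses on the open jar with more than 7 N (contact force between the arm and jar above 7 N).
It fails at once if the open jar is shifted by more than 25 mm or tipped by more than 0.2 rad (distance of jar from where it was at the start of the episode above 0.025 m or angle between jar's own z axis and vertical above 0.2 rad).
It fails at once if the brush is dropped (moves faster than 0.5 m/s with no finger on it) (linear speed of brush above 0.5 m/s and contact force between the fingers and brush below 0.05 N).
It fails at once if a bystander is moved by more than 25 mm (closed jar, loose cap, spatula) (distance of any of closed_jar, jar_cap, spatula from where it was at the start of the episode above 0.025 m).
It also fails if it takes over 67 s, if anything falls off the work surface, if the arm or the gripper's body presses on something with over 40 N, if the wrist force passes 120 N, or if a joint passes its speed limit or range.

## Working session

There is one attempt and no reset: what is moved stays moved. The work goes in short steps, each a Python script; the robot and the scene stay as the last script left them, time stands still between calls to the robot, and variables do not carry over. Pictures are saved under pics/ and viewed, at most 10 in all, crops included, and the job is handed in when it is done.

```bash
mkdir -p pics; python3 - <<'E'
from station import manip as m
import cv2,numpy as np
for n in("side","top"):
    cv2.imwrite(f"pics/{n}0.png",m.capture(n)[:,:,::-1])
    c=m.camera_model(n);print(n,np.round(c["intrinsics"],1).tolist(),np.round(c["view"],4).tolist())
print(m.get_time_s(),m.get_force(),m.get_ee_rot())
E
```

```text
side [[526.3, 0.0, 316.7], [0.0, 526.3, 237.4], [0.0, 0.0, 1.0]] [[0.9493, -0.3139, -0.0156, -0.5149], [-0.2552, -0.741, -0.6211, 0.1396], [0.1834, 0.5936, -0.7836, 1.3093], [0.0, 0.0, 0.0, 1.0]]
top [[441.1, 0.0, 311.1], [0.0, 441.1, 246.6], [0.0, 0.0, 1.0]] [[0.0154, -0.9999, -0.0061, -0.0853], [-0.9882, -0.0143, -0.1527, 0.5272], [0.1526, 0.0084, -0.9883, 0.9332], [0.0, 0.0, 0.0, 1.0]]
0.1 [ 0.39544642  0.15532784 -0.0035104 ] [[-9.41813239e-01  3.36136082e-01 -5.97242376e-04]
 [ 3.36136589e-01  9.41812359e-01 -1.29387818e-03]
 [ 1.27571110e-04 -1.41934661e-03 -9.99998985e-01]]
```

View pics/side0.png

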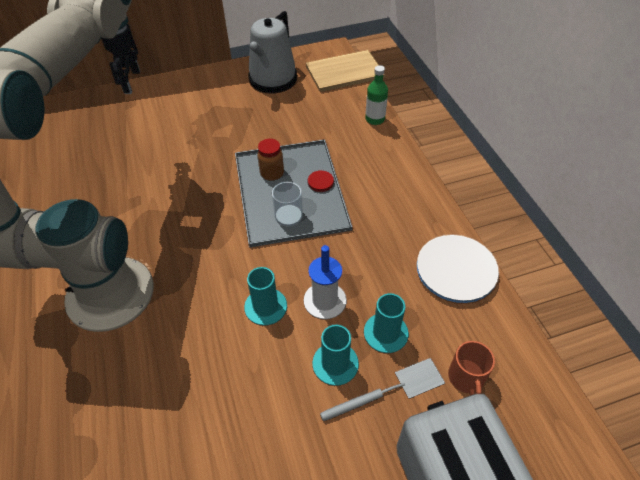

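View pics/top0.png

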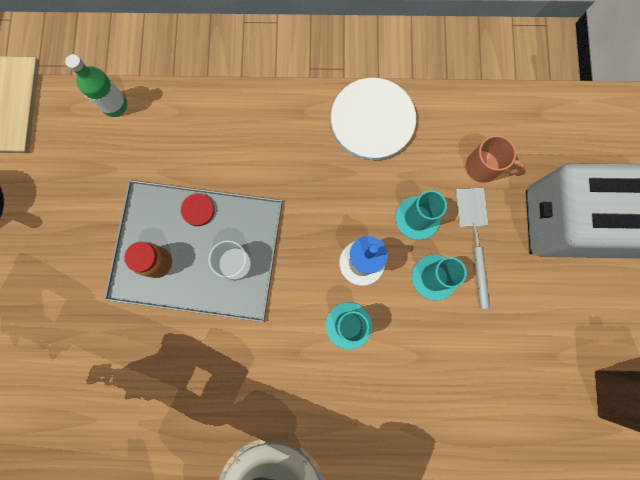

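Side view: brush handle top is near (325,250), guard near (325,270) and open jar near (287,205). Top view: handle is near (375,249), guard near (368,256) and jar rim near (229,260). I'll take enlarged crops for precise measurement.

```bash
python3 - <<'E'
import cv2,numpy as np
s=cv2.imread("pics/side0.png");t=cv2.imread("pics/top0.png")
def crop(i,u,v):
    c=cv2.resize(i[v:v+60,u:u+80],None,fx=5,fy=5,interpolation=cv2.INTER_CUBIC)
    for k in range(0,80,10):cv2.putText(c,str(u+k),(k*5,8),0,.3,(0,255,255));cv2.line(c,(k*5,10),(k*5,14),(0,255,255))
    for k in range(10,60,10):cv2.putText(c,str(v+k),(0,k*5+3),0,.3,(0,255,255))
    return c
cv2.imwrite("pics/crops.png",np.vstack([np.hstack([crop(s,250,178),crop(t,190,232)]),np.hstack([crop(s,285,240),crop(t,325,230)])]))
E
```

```text
(no output)
```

View pics/crops.png

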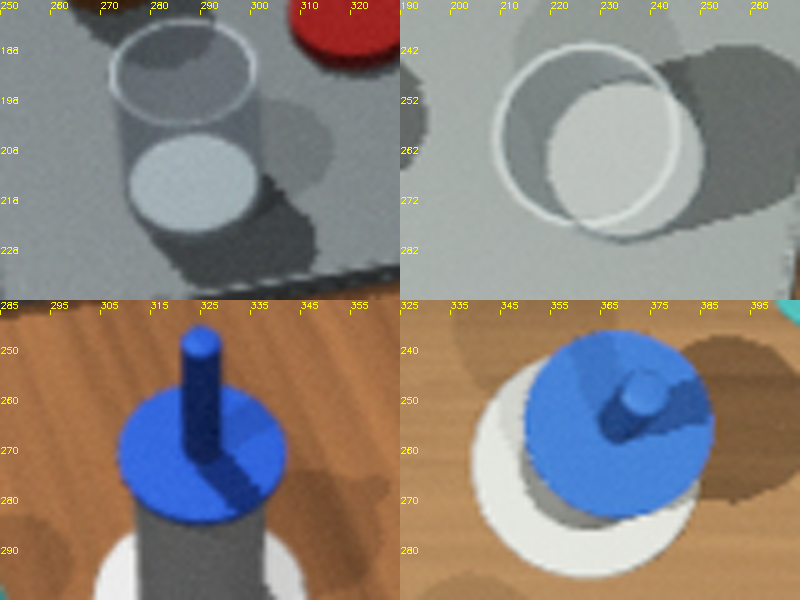

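Readings from the crops:

| Feature | Side (px) | Top (px) |
|---|---|---|
| Jar rim centre | (286.7,192.5) | (227.4,258.9) |
| Jar bottom | (288.8,214.4) | (235.1,263.8) |
| Handle top | (325.2,248.2) | (374,248.6) |
| Guard top | (325.5,270.1) | (368.8,254.8) |

```bash
python3 - <<'E'
from station import manip as m
import cv2,numpy as np
P=[np.array(c["intrinsics"])@np.array(c["view"])[:3] for c in map(m.camera_model,("side","top"))]
pts=dict(rim=[(286.7,192.5),(227.4,258.9)],floor=[(288.8,214.4),(235.1,263.8)],htop=[(325.2,248.2),(374,248.6)],guard=[(325.5,270.1),(368.8,254.8)])
for k,(a,b) in pts.items():
    X=cv2.triangulatePoints(P[0],P[1],np.array(a,float).reshape(2,1)-.0,np.array(b,float).reshape(2,1))[:,0];X=X[:3]/X[3]
    e=[np.round((p@np.r_[X,1])[:2]/(p@np.r_[X,1])[2]-q,1).tolist() for p,q in zip(P,(a,b))]
    print(k,X.round(4),e)
# amber jar, cap (rough, top view at known height), spatula not needed
def ray(i,uv,z):
    M=P[i];A=np.c_[M[:,:2],-np.r_[uv,1]];return np.linalg.solve(A,-(M[:,2]*z+M[:,3]))[:2].round(3)
print("closed",ray(1,(141,257),.109),"cap",ray(1,(198,209),.018),"foot",ray(1,(362.1,262.7),.006),"turq",ray(1,(432,206),.125),ray(1,(451,272),.125),ray(1,(350,325),.125))
E
```

```text
rim [0.492  0.0947 0.0986] [[-0.2, 0.0], [0.0, -0.4]]
floor [0.4922 0.0941 0.0116] [[-0.3, 0.1], [0.1, -0.5]]
htop [ 0.5007 -0.1928  0.2116] [[-0.2, 0.1], [0.0, -0.4]]
guard [ 0.5007 -0.1934  0.1308] [[-0.3, 0.1], [0.1, -0.5]]
closed [0.491 0.27 ] cap [0.615 0.183] foot [ 0.498 -0.193] turq [ 0.603 -0.323] [ 0.468 -0.357] [ 0.361 -0.157]
```

```bash
cat > h.py <<'E'
from station import manip as m
import numpy as np, cv2
R=np.array([[-1,0,0],[0,1,0],[0,0,-1.]])
B=np.array([.5005,-.193]); J=np.array([.492,.0945])
def st(tag): print(tag,"t%.1f"%m.get_time_s(),np.round(m.get_tool_pos(),4),"F",np.round(m.get_force(),2),"w %.3f gf %.1f"%(m.get_width(),m.get_gripper_force()),flush=True)
def fz(n=8):
    v=[]
    for _ in range(n): m.sleep(.02); v.append(m.get_force()[2])
    return np.mean(v)
def pic(name,n): cv2.imwrite(f"pics/{n}.png",m.capture(name)[:,:,::-1])
E
python3 - <<'E'
from h import *
for p in ([*B,.18],[*J,.25]): print(np.round(m.inverse_kinematics(p,R),2))
m.reach([*B,.29],R); st("above")
m.move_straight([*B,.18],velocity=.1); st("at"); 
m.move_gripper(0,40); st("grip"); print(fz())
m.move_straight([*B,.21],velocity=.06); m.sleep(.3); st("lift"); print(fz())
a=m.capture("side"); b=m.capture("top")
cv2.imwrite("pics/lift.png",np.hstack([a[140:380,180:440],b[140:380,220:480]])[:,:,::-1])
E
```

```text
[-0.44  0.12  1.47 -0.    1.55 -2.01]
[ 0.12 -0.02  1.47 -0.    1.69 -1.45]
above t2.8 [ 0.5007 -0.1924  0.29  ] F [-0.11 -0.47  0.27] w 0.999 gf 0.0
at t4.0 [ 0.5008 -0.1932  0.1809] F [-0.35  0.18 -0.26] w 1.007 gf 0.0
grip t4.7 [ 0.5005 -0.1929  0.1801] F [-0.18  0.4   0.31] w 0.200 gf 38.9
0.5500885663989007
lift t5.7 [ 0.5004 -0.1929  0.2097] F [-0.19  0.24 -0.93] w 0.199 gf 39.0
-1.0825190010470298
```

View pics/lift.png

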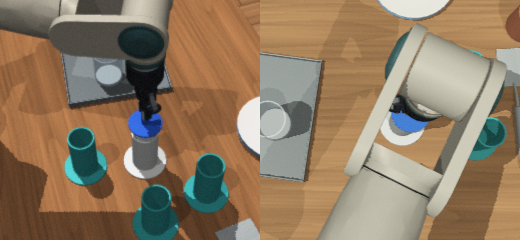

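The brush is gripped and lifted, with its guard clear above the holder at (145,125) in the left crop. Next I'll carry it over the jar and check the alignment.

```bash
python3 - <<'E'
from h import *
m.move_straight([*B,.325],velocity=.12)
m.move_straight([*J,.325],velocity=.15); m.sleep(.4); st("over"); print(fz(20))
a=m.capture("side")
cv2.imwrite("pics/over.png",cv2.resize(a[60:240,200:400],None,fx=3,fy=3,interpolation=cv2.INTER_CUBIC)[:,:,::-1])
c=m.camera_model("side");P=np.array(c["intrinsics"])@np.array(c["view"])[:3]
for n,z in(("guard",.27),("headend",.175),("tip",.155),("rim",.099)):
    p=P@[*J,z,1];uv=p[:2]/p[2];print(n,uv.round(1),((uv-[200,60])*3).round())
E
```

```text
over t9.6 [0.492  0.0944 0.325 ] F [-0.45 -0.36 -0.54] w 0.198 gf 39.0
-0.8995851207870599
guard [282.1 142.7] [246. 248.]
headend [284.7 171.6] [254. 335.]
tip [285.2 177.3] [255. 352.]
rim [286.5 192.5] [259. 397.]
```

View pics/over.png

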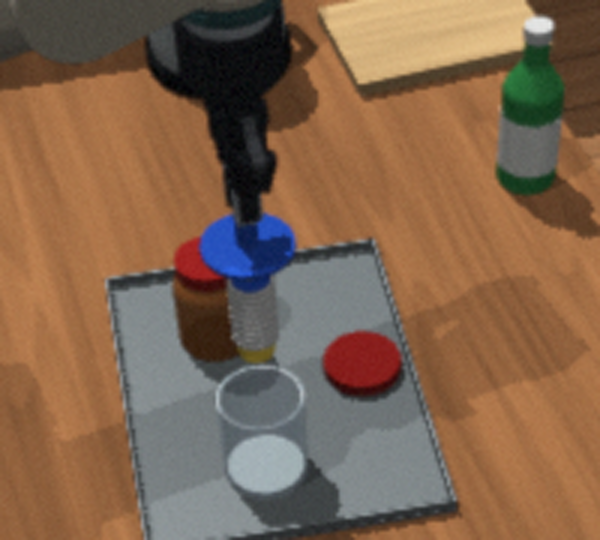

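Aligned: the guard is at (248,246) and the tip at (257,355) in the crop, within about 1 image pixel of the prediction. I'll scrub with force feedback.

```bash
python3 - <<'E'
from h import *
m.move_straight([*J,.19],velocity=.08); m.sleep(.3); f0=fz(20); st("low"); print("f0",f0)
def press():
    for z in (.179,.177,.175,.174,.173,.172,.171,.170,.169):
        m.move_straight([*J,z],velocity=.02); d=fz()-f0; print(z,"%.4f"%m.get_tool_pos()[2],"dF %.2f"%d,flush=True)
        if d>1.6: break
    m.sleep(.3); st("pressed"); return d
for i in range(2):
    press()
    if i==0: cv2.imwrite("pics/press.png",cv2.resize(m.capture("side")[100:260,210:370],None,fx=3,fy=3)[:,:,::-1])
    m.move_straight([*J,.251],velocity=.06); m.sleep(.2); st("up")
E
```

```text
low t12.4 [0.492  0.0945 0.19  ] F [-0.27  0.18 -0.87] w 0.200 gf 39.0
f0 -1.2101299432696953
0.179 0.1791 dF 0.29
0.177 0.1771 dF 1.22
0.175 0.1751 dF 1.65
pressed t14.3 [0.492  0.0945 0.175 ] F [ 0.38  0.47 -0.08] w 0.200 gf 39.2
up t16.0 [0.4919 0.0945 0.2507] F [-0.02 -0.4  -1.61] w 0.196 gf 39.1
0.179 0.1790 dF 0.32
0.177 0.1771 dF 1.11
0.175 0.1751 dF 1.49
0.174 0.1741 dF 1.54
0.173 0.1730 dF 1.95
pressed t21.7 [0.492  0.0945 0.1731] F [0.92 1.91 0.88] w 0.194 gf 39.2
up t23.3 [0.4919 0.0945 0.2508] F [-0.47  0.16 -0.98] w 0.202 gf 39.1
```

View pics/press.png

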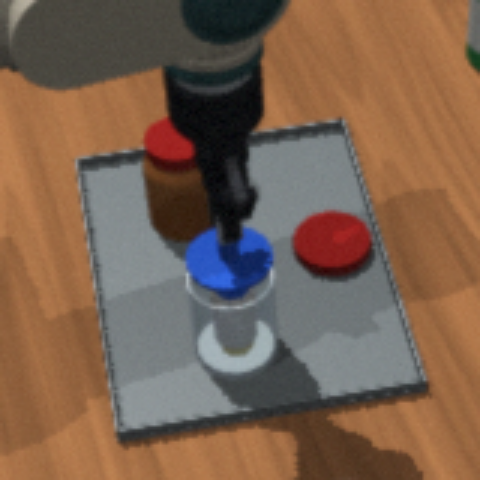

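The brush is in the jar with its tip on the bottom disc at (237,350) in the crop, and the jar is undisturbed. Both presses were about 1.6–2 N. Next is the return to the holder.

```bash
python3 - <<'E'
from h import *
m.move_straight([*J,.325],velocity=.12)
m.move_straight([*B,.325],velocity=.15); m.sleep(.3)
m.move_straight([*B,.20],velocity=.08); m.sleep(.3); f0=fz(20); st("pre"); print("f0",f0)
for z in (.185,.182,.181,.180,.179,.178,.177):
    m.move_straight([*B,z],velocity=.03); d=fz()-f0; print(z,"dF %.2f"%d,flush=True)
    if d>1.3: break
st("seated")
cv2.imwrite("pics/seat.png",cv2.resize(m.capture("side")[200:340,260:420],None,fx=3,fy=3)[:,:,::-1])
E
```

```text
pre t28.8 [ 0.5005 -0.193   0.2   ] F [ 0.08  0.15 -1.13] w 0.199 gf 39.1
f0 -1.0617038294881709
0.185 dF 0.03
0.182 dF 0.45
0.181 dF 0.04
0.18 dF 0.72
0.179 dF 6.38
seated t31.1 [ 0.5007 -0.193   0.18  ] F [-2.01  0.94  4.9 ] w 0.196 gf 39.7
```

View pics/seat.png

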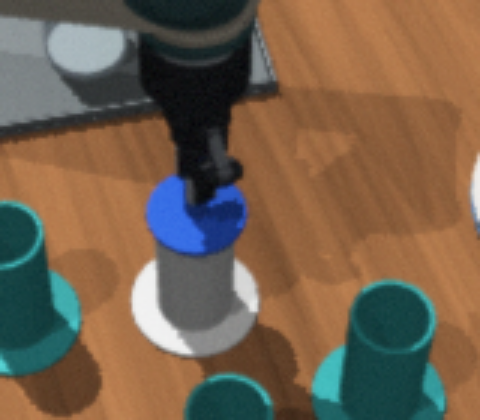

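The guard sits on the rim at (197,215) in the crop, and the force rise confirms it is seated. I'll release and retreat.

```bash
python3 - <<'E'
from h import *
m.move_straight([*B,.1798],velocity=.02); m.move_gripper(.5); m.sleep(.2); m.move_gripper(1.0); st("open")
m.move_straight([*B,.32],velocity=.1)
m.reach([.35,.25,.33],R); m.sleep(.3); st("away")
a=m.capture("side");b=m.capture("top")
cv2.imwrite("pics/end.png",np.hstack([a[130:430,220:480],b[130:430,90:510]])[:,:,::-1])
E
```

```text
open t32.5 [ 0.5005 -0.193   0.1798] F [ 0.28 -0.29 -0.16] w 0.997 gf 0.0
away t36.0 [0.3503 0.2497 0.3299] F [-0.6  -0.1  -0.51] w 1.003 gf 0.0
```

View pics/end.png

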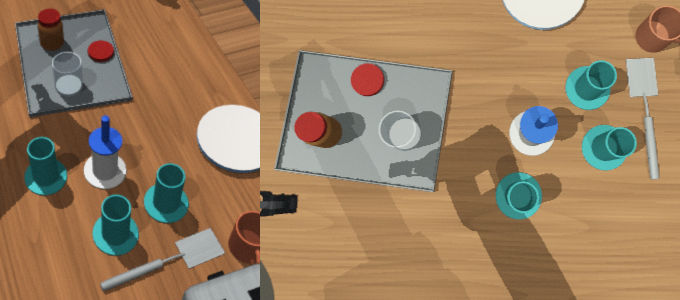

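The brush hangs upright in its holder, with its guard at (105,140) in the left crop and (538,125) in the right. The open jar at (400,130) and the bystanders haven't moved.

```bash
python3 -c "
from station import manip as m
print(m.sign_off())"
```

```text
the job is handed in; nothing more can be done
None
```

I scrubbed the open jar with two soft presses (about 1.6–2 N measured at the wrist), hung the brush back upright in its white holder, and handed the job in at about 36 s; the sign-off returned no verdict.

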